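# Clear the measuring bay and hold the cuvette in the light path

### The job

Clear the bed of the measuring bay: stand the loose glass vial upright in the tray with the other vials and lay the loose flat marker in the tray with the pens. Then take the large cuvette by its two frosted narrow faces only, never touching the clear windows with the fingers, and hold it upright in the light path, midway between the lamp and detector heads and centred on the beam with its clear windows facing the two heads. Finish still holding it there, clear of the bed, and leave everything else on the bench alone.

Things in the scene. Friction and masses are not known exactly. Their poses are not given: they have to be found in the camera images.
- bay: fixed measuring bay beyond mid-bench: bed 15 mm thick, 200 mm (x) by 240 mm (y) between a white lamp head at +y and a grey detector head at -y. Heads: 100 mm (x) by 110 mm (y), tops 100 mm above the bench, inner faces 240 mm apart, each with a 34 mm lens barrel sticking 12 mm inward. Origin: centre of the underside at bench height; y along the light beam, z up.
- beam (a point): point on the light beam midway between the two lenses, 80 mm above the bench (65 mm above the bed). The beam runs along the bay's y axis. Axes as the bay's.
- cuvette: large measuring cell standing loose on the bench in front of the bay, 50 to 100 g: 34 mm (x) by 22 mm (y) by 70 mm high. The narrow faces (+x, -x; 22 mm wide, 34 mm apart) are frosted, matt white: grip across these, fingers closing along its x. The wide faces (+y, -y) are the clear windows, 1 mm set back. Top 6 mm is a white lid. Origin: centre of underside, z up.
- cuvette_mid (a point): middle of the cuvette, 35 mm above its underside, on the line through the centres of both windows; to be brought to the beam point. Axes as the cuvette's.
- window_a: clear window on the cuvette's +y face, 26 mm wide, 58 mm high; origin at its centre. Must not be touched by the fingers.
- window_b: clear window on the cuvette's -y face, as the other. Must not be touched by the fingers.
- vial: loose round amber glass vial with white cap, standing upright on the bay's bed: 26 mm across up to 40 mm height, cap 21 mm across, 55 mm high in all, about 30 g. Origin: centre of its underside.
- marker: loose flat marker pen lying on the bay's bed across the bay, roughly along the beam direction: 120 mm long (its y), 22 mm wide (its x), 14 mm thick (z), about 25 g, grey barrel and black cap. Origin: centre of its underside.
- marker_mid (a point): centre of the marker. Axes as the marker's.
- vial_tray: fixed white open tray at the left or right of the bench with three vials standing at its +y end (fixed, along y = +70 mm): 140 mm (x) by 190 mm (y), rim 25 mm high, walls and floor 4 mm. Origin: centre of the underside.
- vial_place (a point): middle of the free floor of the vial tray, on the floor (4 mm above the bench), 35 mm to -y of the tray's centre; 100 mm of free floor around it along y, the full width along x. Axes as the tray's.
- pen_tray: fixed white open tray on the other side of the bench with a marker and a thin pen lying along its y beside the +x wall (fixed): 140 mm (x) by 190 mm (y), rim 20 mm high, walls and floor 4 mm. Origin: centre of the underside.
- pen_place (a point): middle of the free floor of the pen tray, on the floor (4 mm above the bench), 18 mm to -x of the tray's centre; the free floor is 96 mm wide along x and 182 mm long along y, so the marker lies there along the tray's y. Axes as the tray's.
- small_cell: bystander: small square cell, 12.5 x 12.5 x 46 mm, standing on the bench beside the large one, some 120 mm away; not the one to measure. Origin: centre of its underside.
- stopper: bystander: cork stopper, tapered, 32 mm across its top, 28 mm high. Origin: centre of its underside.
- beaker: bystander: empty glass beaker, 68 mm across, 85 mm high, on the left of the bench. Origin: centre of its underside.
- reagent: bystander: amber bottle, 64 mm across, 140 mm high, on the right of the bench. Origin: centre of its underside.
- jar: bystander: white jar, 56 mm across, 70 mm high, on the left of the bench. Origin: centre of its underside.

How it is judged:
On the way:
1. the vial stands upright in the vial tray and the marker lies flat in the pen tray, both let go (x of vial in the frame of vial_tray between -0.058 and 0.058 m and y of vial in the frame of vial_tray between -0.082 and 0.082 m and z of vial in the frame of vial_tray below 0.012 m and angle between vial's own z axis and vertical below 0.25 rad and linear speed of each of vial, marker below 0.03 m/s and contact force between the fingers and vial below 0.1 N and x of marker_mid in the frame of pen_tray between -0.06 and 0.06 m and y of marker_mid in the frame of pen_tray between -0.07 and 0.07 m and z of marker_mid in the frame of pen_tray below 0.018 m and contact force between the fingers and marker below 0.1 N), for 0.2 s.
At the end, for the whole second after the job is handed in: Vial upright (0.25 rad) on the vial tray's floor, marker flat on the pen tray's floor, both let go. Cuvette held still by the fingers, clear of the bay, its middle within 8 mm of the beam sideways, 12 mm in height, 30 mm of midway; upright and square to the beam within 0.175 rad (all of step 1 and x of cuvette_mid in the frame of beam between -0.008 and 0.008 m and y of cuvette_mid in the frame of beam between -0.03 and 0.03 m and z of cuvette_mid in the frame of beam between -0.012 and 0.012 m and angle between the y axis of cuvette and the y axis of bay, either way round below 0.175 rad and angle between cuvette's own z axis and vertical below 0.175 rad and linear speed of cuvette below 0.03 m/s and contact force between the fingers and cuvette above 0.5 N and contact force between cuvette and bay below 0.1 N); the arm keeps its last pose, push and grip.
It fails at once if the fingers touch a clear window of the cuvette (contact force between the fingers and window_a above 0.5 N or contact force between the fingers and window_b above 0.5 N).
It fails at once if a bystander is pushed more than 30 mm away or knocked over (distance of any of small_cell, stopper, beaker, reagent, jar from where it was at the start of the episode above 0.03 m or angle between any of small_cell, stopper, beaker, reagent, jar's own z axis and vertical above 0.6 rad).
It also fails if it takes over 69 s, if anything falls off the work surface, if the arm or the gripper's body presses on something with over 40 N, if the wrist force passes 120 N, or if a joint passes its speed limit or range.

### The arm

A 6-joint arm with a two-finger parallel gripper is mounted at the origin on the work surface. World frame = base frame: x ahead of the robot, y to its left, z up, the work surface at z = 0. Lengths are in m, angles in rad, forces in N, time in s.
With the tool pointing down it reaches from about 0.225 to 0.725 m from the base axis. Payload 3.1 kg.
Tool frame: the origin (TCP) lies on the centre line of the jaws, within the pads' length; the fingertips stand 14 mm ahead of it and the grasp point (between the pads) lies 5 mm behind it; z points along the fingers, y is the line along which they close (so a half turn about z gives the same grasp; the last joint's range is limited). The gripper opens to 85 mm and grips with 20 to 120 N. Pads are 22 mm wide; open, the fingers measure 114 mm over their backs; the gripper's body (76 mm by 85 mm) begins 54 mm behind the grasp point. The pads swing forward as they close: fully open they stand 13 mm farther back than shut.
Start: joints at [-1.348, 0.048, 0.099, 1.622, 0, 1.443], TCP at [0.18, -0.493, 0.21] pointing down, gripper open.
Joint ranges: [-2.91, 2.91], [-0.99, 1.94], [-1.21, 1.42], [-2.12, 2.29], [-1.49, 1.47], [-3.14, 3.14]. Speed limits (rad/s): [2.79, 2.79, 3.14, 3.14, 3.14, 3.14].

### API

Orientations are given as [roll, pitch, yaw] about the fixed x, y, z axes, in that order (R = Rz(yaw) Ry(pitch) Rx(roll)).
In Python, from plant import ctrl gives the robot as it stands.
- The arm moves only by the shell command python3 shift.py 'ROWS'. ROWS is a JSON list that holds a single list of rows (three levels of brackets), with 1 to 8 rows, each of 7 numbers: the finger opening in m, then dx, dy, dz in units of 20 mm, then a rotation vector rx, ry, rz in units of 0.2 rad; each row shifts and turns the commanded pose from where the row before left it, along the tool's axes as they then stand; what a row does not reach is not made up. A row lasts 1/8 s, in which the tool goes at most 0.0625 m and 0.188 rad, less where a joint would pass 70% of its speed; a pose out of reach is approached as far as the arm can. The fingers move at their own pace and stop on an object; the grip force is fixed at half the most. Time passes only in rows, so rows that do not move let the fingers close. It prints the time, the measured TCP pose, the force, the opening and the grip force at its end. Input that does not fit is refused with a message, and nothing moves.
- ctrl.observe(): the state, without advancing time (a new reading comes with each control period).
- ctrl.capture(name): name is "scene" or "side" or "wrist"; returns (picture, depth): 480x640x3 uint8, red, green, blue; 480x640 float32, m along the optical axis (not along the pixel's ray), 0 where there is no reading.
- ctrl.calibration(name): a dict with "fx", "fy", "cx", "cy" (pixels), "world_to_cam" (4x4, takes a point from world to camera coordinates); the wrist camera has in their place "hand_eye" (4x4, takes a point from camera to tool coordinates, whose origin is the TCP and whose axes are the flange's). Camera axes: x right, y up, looking along -z (the intrinsics and any distortion apply to the point x, -y, -z); pixel columns grow to the right and rows downward; lengths in m; the calibration is good to about 2 mm. A picture is of the moment at which its call begins: read the wrist's pose just before it. calibration takes no time and is no camera call.
- ctrl.finish_job(): hands the job in; it is judged then, once.
The state is a dict: "time": time; "joint_pos": joint angles; "joint_velocities": joint speeds; "joint_torque": joint torques, N m; "tcp_pos": TCP position; "tool_rot": TCP orientation; "ft_force": force on the tool from outside, world axes, zero at the start; "torque": the same for the moment, N m; "grip_width": finger opening in m; "grip_force": force on a finger pad.
Only numpy, scipy, OpenCV 4.12 (cv2) and the standard library are available. Lean on these libraries where they do the work, as an engineer would, in place of code of your own. Each camera call takes 0.05 s, during which the arm holds its last target. There are 200 camera calls.

## Working session

There is one attempt and no reset: what is moved stays moved. The work goes in short steps, Python scripts to look and compute and a shell command to move; the robot and the scene stay as the last step left them, time stands still between calls to the robot, and variables do not carry over. Pictures are saved under pics/ and viewed, at most 12 in all, crops included, and the job is handed in when it is done.

```bash
ls; mkdir -p pics
python3 - <<'E'
from plant import ctrl
import cv2,numpy as np
print(ctrl.observe())
for n in("scene","side"):
    p,d=ctrl.capture(n); cv2.imwrite(f"pics/{n}0.png",p[:,:,::-1]); np.save(f"pics/{n}0_d.npy",d)
    print(n,ctrl.calibration(n))
print(ctrl.calibration("wrist"))
E
```

```text
pics
plant.py
shift.py
{'time': 0.0, 'joint_pos': array([-1.34776183e+00,  4.87593636e-02,  9.75634408e-02,  1.62198820e+00,
        6.40224966e-06,  1.44300718e+00]), 'joint_velocities': array([-2.13588759e-05, -1.67871374e-03,  1.47916752e-03, -4.05668432e-04,
        1.50087505e-04,  1.34619554e-03]), 'joint_torque': array([ 1.32051417e-03, -3.38782346e+01,  3.20014751e+01,  2.03112775e-02,
       -8.61103445e-05, -2.72892535e-06]), 'tcp_pos': array([ 0.18027407, -0.4923671 ,  0.20869549]), 'tool_rot': array([-3.13922515e+00, -3.10653869e-04,  3.50823269e-01]), 'ft_force': array([ 0.18283569,  0.65749441, -0.4395861 ]), 'torque': array([-0.02653595,  0.0232452 , -0.05061343]), 'grip_force': 0.0, 'grip_width': 0.08523928429702954}
scene {'fx': 520.039334652636, 'fy': 520.039334652636, 'cx': 316.30909149402123, 'cy': 237.38415160198178, 'world_to_cam': array([[ 0.79012831,  0.61291719, -0.00545632, -0.44129209],
       [-0.47661364,  0.6199643 ,  0.62328461,  0.18914443],
       [ 0.38540458, -0.48987426,  0.78197604, -1.56983006],
       [ 0.        ,  0.        ,  0.        ,  1.        ]])}
side {'fx': 455.41150663309566, 'fy': 455.41150663309566, 'cx': 322.11641189045633, 'cy': 230.2812678500665, 'world_to_cam': array([[-0.8864084 , -0.46288463, -0.00423954,  0.45906576],
       [ 0.30273169, -0.58660086,  0.75116773, -0.18911007],
       [-0.35019091,  0.66455794,  0.66009777, -1.19026823],
       [ 0.        ,  0.        ,  0.        ,  1.        ]])}
{'fx': 373.36485485429375, 'fy': 373.36485485429375, 'cx': 308.0356665997314, 'cy': 239.07103775491535, 'hand_eye': array([[ 9.29570527e-04,  9.52073903e-01,  3.05866668e-01,
         7.86187570e-02],
       [ 9.99999360e-01, -1.08242665e-03,  3.30144612e-04,
         1.22494304e-04],
       [ 6.45400302e-04,  3.05866166e-01, -9.52074300e-01,
        -1.63668337e-01],
       [ 0.00000000e+00,  0.00000000e+00,  0.00000000e+00,
         1.00000000e+00]])}
```

View pics/scene0.png

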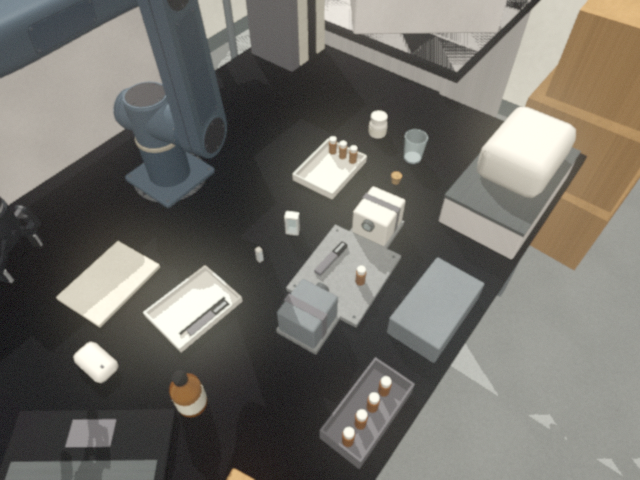

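View pics/side0.png

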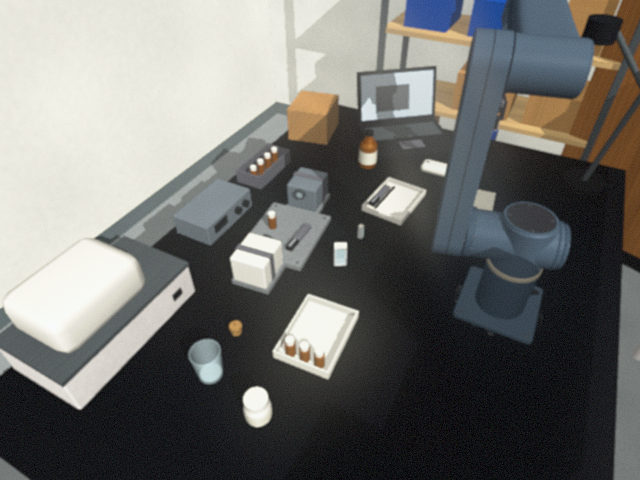

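The scene view shows the cuvette at (292,222), the small cell at (259,255), and the bay bed around (345,275). On the bed, the marker runs (343,245)–(318,274) and the vial is at (361,272). The vial tray is at (330,165) and the pen tray at (193,307). The side view agrees: cuvette (341,254), vial (271,219), marker (299,237).

```bash
cat > h.py <<'E'
import numpy as np,cv2
from plant import ctrl
from scipy.spatial.transform import Rotation as R
def cam(n,st=None):
    c=ctrl.calibration(n)
    if n=="wrist":
        T=np.eye(4);T[:3,:3]=R.from_euler('xyz',st['tool_rot']).as_matrix();T[:3,3]=st['tcp_pos'];T=T@c['hand_eye']
    else: T=np.linalg.inv(c['world_to_cam'])
    return c,T
def ray(ct,u,v):
    c,T=ct; d=np.array([(u-c['cx'])/c['fx'],-(v-c['cy'])/c['fy'],-1.]); return T[:3,3],T[:3,:3]@d
def plane(ct,u,v,z):
    o,d=ray(ct,u,v); return o+d*(z-o[2])/d[2]
def dep(ct,u,v,z): o,d=ray(ct,u,v); return o+d*z
def tri(rs):
    A=np.zeros((3,3));b=np.zeros(3)
    for o,d in rs:
        d=d/np.linalg.norm(d);P=np.eye(3)-np.outer(d,d);A+=P;b+=P@o
    p=np.linalg.solve(A,b); return p,[np.linalg.norm(np.cross(p-o,d/np.linalg.norm(d))) for o,d in rs]
E
python3 - <<'E'
from h import *
np.set_printoptions(precision=3,suppress=True)
for n,pts in {"scene":dict(cuv=(292,214),small=(258,249),vial=(361,268),mk1=(343,245),mk2=(318,274),beam1=(371,225),stop=(397,175),vt=(325,172),pt=(185,300),bedc=(397,257),bedR=(355,321),bedL=(288,274)),
 "side":dict(cuv=(341,245),small=(361,227),vial=(271,213),mk1=(290,248),mk2=(308,226),stop=(235,325),vt=(320,325),pt=(398,203),bedR=(285,206),bedL=(295,265))}.items():
    ct=cam(n); d=np.load(f"pics/{n}0_d.npy")
    for k,(u,v) in pts.items(): print(n,k,dep(ct,u,v,d[v,u]),plane(ct,u,v,.0))
E
```

```text
scene cuv [0.432 0.058 0.068] [0.392 0.103 0.   ]
scene small [ 0.426 -0.072  0.046] [ 0.399 -0.049  0.   ]
scene vial [0.677 0.026 0.069] [0.653 0.068 0.   ]
scene mk1 [0.582 0.084 0.027] [0.571 0.101 0.   ]
scene mk2 [ 0.583 -0.025  0.018] [ 0.576 -0.015  0.   ]
scene beam1 [0.63  0.136 0.093] [0.591 0.205 0.   ]
scene stop [0.556 0.389 0.028] [0.543 0.415 0.   ]
scene vt [0.364 0.293 0.001] [0.364 0.294 0.   ]
scene pt [ 0.364 -0.28   0.005] [ 0.361 -0.279  0.   ]
scene bedc [0.713 0.144 0.017] [0.708 0.155 0.   ]
scene bedR [ 0.734 -0.076  0.015] [ 0.73  -0.069  0.   ]
scene bedL [ 0.514 -0.062 -0.   ] [ 0.514 -0.062  0.   ]
side cuv [0.43  0.055 0.067] [ 0.46 -0.01  0.  ]
side small [ 0.422 -0.067  0.042] [ 0.44  -0.113  0.   ]
side vial [0.676 0.027 0.069] [ 0.727 -0.043  0.   ]
side mk1 [0.575 0.091 0.023] [0.588 0.071 0.   ]
side mk2 [ 0.573 -0.014  0.027] [ 0.589 -0.041  0.   ]
side stop [0.554 0.389 0.025] [0.568 0.375 0.   ]
side vt [0.378 0.279 0.002] [0.379 0.277 0.   ]
side pt [ 0.38  -0.28   0.001] [ 0.38 -0.28  0.  ]
side bedR [ 0.697 -0.082  0.012] [ 0.705 -0.095  0.   ]
side bedL [0.531 0.138 0.016] [0.54  0.125 0.   ]
```

Units first: shifts go in units of 20 mm and turns go in units of 0.2 rad. So -0.02 m is -1, -0.174 rad is -0.87.

```bash
python3 shift.py '[[[0.085, 0, 0, -1, 0, 0, -0.87], [0.085, 0, 0, -1, 0, 0, -0.87], [0.085, 0, 0, 0, 0, 0, -0.87], [0.085, 0, 0, 0, 0, 0, -0.87], [0.085, 0, 0, 0, 0, 0, -0.87], [0.085, 0, 0, 0, 0, 0, -0.87], [0.085, 0, 0, 0, 0, 0, -0.87]]]'; python3 shift.py '[[[0.085, 2.15, 1.8, 0, 0, 0, 0], [0.085, 2.15, 1.8, 0, 0, 0, 0], [0.085, 2.15, 1.8, 0, 0, 0, 0], [0.085, 2.15, 1.8, 0, 0, 0, 0], [0.085, 2.15, 1.8, 0, 0, 0, 0], [0.085, 2.15, 1.8, 0, 0, 0, 0], [0.085, 2.15, 1.8, 0, 0, 0, 0], [0.085, 2.15, 1.8, 0, 0, 0, 0]]]'; python3 shift.py '[[[0.085, 2.15, 1.8, 0, 0, 0, 0], [0.085, 2.15, 1.8, 0, 0, 0, 0], [0.085, 2.15, 1.8, 0, 0, 0, 0], [0.085, 0, 0, 0, 0, 0, 0], [0.085, 0, 0, 0, 0, 0, 0]]]'
python3 - <<'E'
from h import *
s=ctrl.observe();p,d=ctrl.capture("wrist");cv2.imwrite("pics/w1.png",p[:,:,::-1]);np.save("pics/w1_d.npy",d)
np.save("pics/w1_s.npy",s,allow_pickle=True);print(s['tcp_pos'],s['tool_rot'],s['joint_pos'])
E
```

```text
time: 0.98
tcp_pos: [0.1803, -0.4927, 0.2492]
tool_rot: [-3.141, -0.001, 1.575]
ft_force: [0.3, 0.1, 0.5]
grip_width: 0.0849
grip_force: 0.0
time: 1.98
tcp_pos: [0.4699, -0.1479, 0.2494]
tool_rot: [-3.141, -0.0, 1.569]
ft_force: [0.0, 0.0, -0.2]
grip_width: 0.0847
grip_force: 0.0
time: 2.6
tcp_pos: [0.5768, -0.0209, 0.2492]
tool_rot: [-3.14, 0.0, 1.569]
ft_force: [0.0, 0.0, -0.3]
grip_width: 0.085
grip_force: 0.0
[ 0.57683022 -0.02090512  0.24916937] [-3.13964167e+00  3.36253268e-04  1.56938636e+00] [-1.52022032e-01  2.04515820e-01  3.49694149e-01  1.71785310e+00
 -6.25177421e-04  1.42018517e+00]
```

View pics/w1.png

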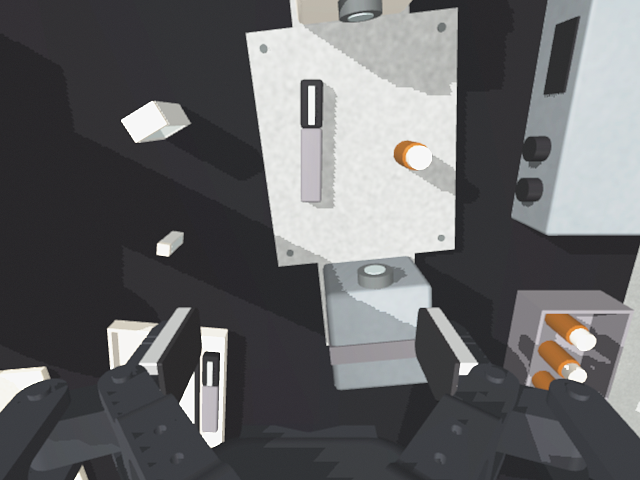

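The wrist view shows the marker at (312,140) on the bed with its black cap towards +y. The vial cap is at (418,156). The cuvette lid is at (145,118), and it is yawed relative to the bay. The bed corners are at (247,32), (458,8), (455,250) and (278,266).

```bash
cat >> h.py <<'E'
np.set_printoptions(precision=4,suppress=True)
def cloud(ct,d):
    c,T=ct; v,u=np.mgrid[0:480,0:640]
    P=np.stack([(u-c['cx'])/c['fx']*d,-(v-c['cy'])/c['fy']*d,-d],-1)@T[:3,:3].T+T[:3,3]; P[d<=0]=np.nan; return P
def rect(P,lo,hi):
    m=np.all((P>lo)&(P<hi),-1).astype(np.uint8)
    n,l,st,_=cv2.connectedComponentsWithStats(m)
    k=1+np.argmax(st[1:,4]); q=P[l==k]
    (x,y),(a,b),t=cv2.minAreaRect((q[:,:2]*1000).astype(np.float32))
    return dict(n=len(q),c=np.array([x,y])/1000,size=(round(a,1),round(b,1)),ang=round(t,1),mean=q.mean(0),zmed=np.round(np.percentile(q[:,2],[5,50,95]),4))
E
python3 - <<'E'
from h import *
W=cam("wrist",np.load("pics/w1_s.npy",allow_pickle=True).item());P=cloud(W,np.load("pics/w1_d.npy"))
S=cloud(cam("scene"),np.load("pics/scene0_d.npy"));D=cloud(cam("side"),np.load("pics/side0_d.npy"))
for n,Q in(("w",P),("sc",S),("si",D)):
    for k,lo,hi in(("vial",(.64,-.03,.062),(.72,.07,.08)),("marker",(.55,-.06,.0235),(.615,.11,.04)),("cuv",(.38,0,.064),(.48,.11,.08)),
      ("bed",(.49,-.085,.008),(.76,.145,.019)),("small",(.38,-.11,.035),(.47,-.03,.06)),("headL",(.5,.13,.09),(.8,.3,.115)),("headR",(.5,-.3,.09),(.8,-.05,.115)),
      ("vtray",(.2,.18,.017),(.55,.4,.03)),("ptray",(.2,-.45,.015),(.52,-.15,.024))):
        try: print(n,k,rect(Q,lo,hi))
        except Exception as e: print(n,k,"-")
E
```

```text
w vial {'n': 454, 'c': array([0.6779, 0.0242]), 'size': (19.9, 20.2), 'ang': 1.2, 'mean': array([0.6772, 0.0244, 0.0692]), 'zmed': array([0.0654, 0.0695, 0.0708])}
w marker {'n': 2650, 'c': array([0.5802, 0.034 ]), 'size': (118.7, 21.5), 'ang': 89.7, 'mean': array([0.5799, 0.0368, 0.0287]), 'zmed': array([0.0269, 0.0287, 0.0306])}
w cuv {'n': 1080, 'c': array([0.4327, 0.0553]), 'size': (34.4, 22.7), 'ang': 28.1, 'mean': array([0.4338, 0.0553, 0.0697]), 'zmed': array([0.0676, 0.0698, 0.071 ])}
w bed {'n': 40771, 'c': array([0.6295, 0.0286]), 'size': (200.7, 245.2), 'ang': 6.0, 'mean': array([0.6309, 0.0402, 0.0147]), 'zmed': array([0.0134, 0.0147, 0.0161])}
w small {'n': 221, 'c': array([ 0.4255, -0.0722]), 'size': (13.6, 13.3), 'ang': 78.8, 'mean': array([ 0.4267, -0.0712,  0.0438]), 'zmed': array([0.0367, 0.0453, 0.0469])}
w headL {'n': 488, 'c': array([0.6172, 0.1379]), 'size': (10.1, 28.2), 'ang': 89.8, 'mean': array([0.6163, 0.1377, 0.0944]), 'zmed': array([0.0906, 0.0948, 0.0973])}
w headR {'n': 9565, 'c': array([ 0.6458, -0.1409]), 'size': (98.4, 123.7), 'ang': 4.8, 'mean': arr
[... 2595 characters left out ...]
.0429, 0.0469])}
si headL {'n': 1182, 'c': array([0.6097, 0.1969]), 'size': (104.5, 125.2), 'ang': 6.1, 'mean': array([0.6051, 0.2071, 0.0983]), 'zmed': array([0.0933, 0.0986, 0.1019])}
si headR {'n': 690, 'c': array([ 0.6449, -0.1383]), 'size': (103.1, 122.8), 'ang': 4.9, 'mean': array([ 0.6417, -0.1367,  0.0978]), 'zmed': array([0.0924, 0.098 , 0.1015])}
si vtray {'n': 474, 'c': array([0.3687, 0.3082]), 'size': (142.3, 191.0), 'ang': 3.3, 'mean': array([0.3683, 0.2845, 0.0224]), 'zmed': array([0.0177, 0.0227, 0.0261])}
si ptray {'n': 333, 'c': array([ 0.3941, -0.2798]), 'size': (199.1, 142.2), 'ang': 84.7, 'mean': array([ 0.4101, -0.2727,  0.0177]), 'zmed': array([0.0153, 0.0176, 0.0207])}
```

```bash
python3 shift.py '[[[0.07, 1.125, 2.5, 0, 0, 0, 0], [0.07, 1.125, 2.5, 0, 0, 0, 0], [0.07, 0, 0, 2.5, 0, 0, 0], [0.07, 0, 0, 2.5, 0, 0, 0], [0.07, 0, 0, 2, 0, 0, 0], [0.07, 0, 0, 0, 0, 0, 0]]]'
```

```text
time: 3.4
tcp_pos: [0.6731, 0.0225, 0.1048]
tool_rot: [-3.131, -0.0, 1.566]
ft_force: [-0.6, 0.7, -0.3]
grip_width: 0.0698
grip_force: 0.0
```

Scaled: 0.002 m is 0.1, 0.025 m is 1.25.

```bash
python3 shift.py '[[[0.07, 0.1, 0.2, 1, 0, 0, 0], [0.07, 0, 0, 1.25, 0, 0, 0], [0.07, 0, 0, 1, 0, 0, 0], [0.07, 0, 0, 0, 0, 0, 0], [0.02, 0, 0, 0, 0, 0, 0], [0.02, 0, 0, 0, 0, 0, 0], [0.02, 0, 0, 0, 0, 0, 0], [0.02, 0, 0, 0, 0, 0, 0]]]'
```

```text
time: 4.4
tcp_pos: [0.6824, 0.0259, 0.0464]
tool_rot: [3.139, 0.0, 1.569]
ft_force: [-0.4, 0.2, 4.0]
grip_width: 0.0197
grip_force: 5.5
```

```bash
python3 shift.py '[[[0.0, 0, 0, 0, 0, 0, 0], [0.0, 0, 0, 0, 0, 0, 0], [0, 0, 0, 0, 0, 0, 0]]]'
python3 - <<'E'
from h import *
s=ctrl.observe();p,d=ctrl.capture("wrist");cv2.imwrite("pics/w2.png",p[:,:,::-1]);print(s['tcp_pos'],s['grip_width'],s['grip_force'],s['ft_force'])
P=cloud(cam("wrist",s),d)
for n,Q in(("w",P),("sc",cloud(cam("scene"),ctrl.capture("scene")[1])),("si",cloud(cam("side"),ctrl.capture("side")[1]))):
    try: print(rect(Q,(.64,-.03,.03),(.72,.07,.08)))
    except Exception: print(n,"-")
E
```

```text
time: 4.78
tcp_pos: [0.6825, 0.0259, 0.0467]
tool_rot: [3.139, 0.0, 1.569]
ft_force: [-0.6, -0.7, 5.7]
grip_width: 0.0155
grip_force: 58.5
[0.6825 0.0259 0.0467] 0.015544765196837462 58.519468903541565 [-0.5529 -0.7084  5.7444]
{'n': 3606, 'c': array([0.6817, 0.0267]), 'size': (24.6, 28.8), 'ang': 83.1, 'mean': array([0.6819, 0.0303, 0.0618]), 'zmed': array([0.036 , 0.0692, 0.0767])}
{'n': 149, 'c': array([0.6829, 0.0213]), 'size': (24.5, 34.2), 'ang': 62.2, 'mean': array([0.6827, 0.018 , 0.0584]), 'zmed': array([0.0339, 0.0587, 0.0785])}
{'n': 128, 'c': array([0.6774, 0.0272]), 'size': (25.1, 38.0), 'ang': 85.6, 'mean': array([0.6762, 0.0319, 0.0573]), 'zmed': array([0.033 , 0.0569, 0.0782])}
```

View pics/w2.png

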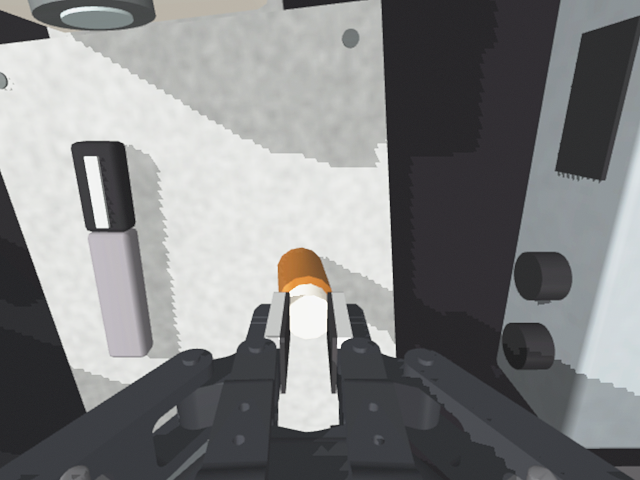

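The vial sits between the pads, with its body at (303,268) and cap at (308,315). Next I lift it and check.

```bash
python3 shift.py '[[[0, 0, 0, -1.5, 0, 0, 0], [0, 0, 0, -3, 0, 0, 0], [0, 0, 0, -3, 0, 0, 0], [0, 0, 0, 0, 0, 0, 0], [0, 0, 0, 0, 0, 0, 0]]]'
python3 - <<'E'
from h import *
s=ctrl.observe();p,d=ctrl.capture("side");cv2.imwrite("pics/s3.png",cv2.resize(p[130:290,200:360,::-1],None,fx=3,fy=3));print(s['tcp_pos'],s['ft_force'])
x,y,z=s['tcp_pos']
for n,d in(("si",d),("sc",ctrl.capture("scene")[1])):
    P=cloud(cam(n),d); m=np.all((P>(x-.03,y-.04,z-.06))&(P<(x+.03,y+.04,z+.01)),-1); print(n,m.sum(),P[m].min(0),P[m].max(0))
E
```

```text
time: 5.55
tcp_pos: [0.6816, 0.026, 0.1947]
tool_rot: [3.141, 0.0, 1.569]
ft_force: [-0.4, 0.2, -0.6]
grip_width: 0.0002
grip_force: 0.0
[0.6816 0.026  0.1947] [-0.4028  0.2342 -0.6488]Traceback (most recent call last):
  File "<stdin>", line 5, in <module>
  File "h.py", line 5, in cam
    c=ctrl.calibration(n)
ValueError: cameras: scene, side, wrist
```

View pics/s3.png

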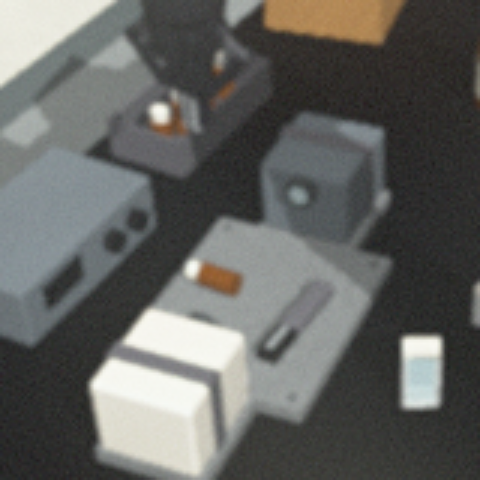

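The grip slipped and the vial now lies on the bed. The fingertips seem to stand higher than the text says, so I'll measure them in the tool frame with depth and locate the fallen vial.

Run:
```python
from h import *
s=ctrl.observe();x,y,z=s['tcp_pos'];print(s['tcp_pos'],s['tool_rot'],s['grip_width'])
I={n:ctrl.capture(n) for n in("wrist","scene","side")}
cv2.imwrite("pics/w4.png",I["wrist"][0][:,:,::-1])
C={n:cloud(cam(n,s),I[n][1]) for n in I}
for n in C:
    P=C[n]; m=np.all((P>(x-.04,y-.03,z-.06))&(P<(x+.04,y+.03,z+.12)),-1)
    print(n,m.sum(), P[m].min(0)-s['tcp_pos'] if m.any() else None, np.percentile(P[m][:,2]-z,[1,5,20,50]) if m.any() else None)
    # amber mask
    hsv=cv2.cvtColor(I[n][0],cv2.COLOR_RGB2HSV); a=(hsv[...,0]>5)&(hsv[...,0]<22)&(hsv[...,1]>110)
    q=P[a&np.all((P>(.55,-.09,.02))&(P<(.73,.14,.06)),-1)]
    if len(q)>8:print("amber",len(q),cv2.minAreaRect((q[:,:2]*1000).astype(np.float32)),np.percentile(q[:,2],[5,50,95]))
    w=(hsv[...,1]<50)&(hsv[...,2]>100); q=P[np.all((P>(.62,-.07,.026))&(P<(.73,.12,.06)),-1)]
    if len(q)>8:print("all",len(q),q.mean(0),cv2.minAreaRect((q[:,:2]*1000).astype(np.float32)),np.percentile(q[:,2],[5,50,95]))
    try: print("mk",rect(P,(.55,-.06,.0235),(.615,.11,.04)))
    except Exception: pass
```

```text
[0.6803 0.0261 0.1922] [-3.1372 -0.0003  1.5688] -0.00023139932202044896
wrist 44200 [-0.04   -0.0128  0.0245] [0.0326 0.0506 0.0744 0.0896]
amber 1250 ((678.1399536132812, 21.436378479003906), (22.10698699951172, 40.81795120239258), 89.98715209960938) [0.03   0.0387 0.041 ]
all 1704 [0.684  0.0217 0.037 ] ((685.2040405273438, 19.864343643188477), (25.247888565063477, 54.94694137573242), 89.98715209960938) [0.0302 0.0378 0.0409]
mk {'n': 3260, 'c': array([0.5802, 0.0343]), 'size': (118.6, 22.4), 'ang': 89.8, 'mean': array([0.5811, 0.0378, 0.0286]), 'zmed': array([0.0262, 0.0287, 0.0306])}
scene 624 [-0.0399 -0.0218  0.0233] [0.0264 0.0341 0.0605 0.0798]
amber 113 ((678.68798828125, 14.369386672973633), (36.01621627807617, 19.054798126220703), 2.7850430011749268) [0.031  0.0379 0.0426]
all 207 [0.6858 0.014  0.0359] ((685.2695922851562, 16.97215461730957), (56.58668518066406, 28.994945526123047), 5.990245819091797) [0.0285 0.0365 0.042 ]
mk {'n': 315, 'c': array([0.5812, 0.0328]), 'size': (24.3, 119.7), 'ang': 0.2, 'mean': array([0.5812, 0.031 , 0.0278]), 'zmed': array([0.0244, 0.0278, 0.0314])}
side 515 [-0.0397 -0.0162  0.0198] [0.0245 0.0329 0.0551 0.0816]
amber 83 ((673.5446166992188, 24.137571334838867), (17.802234649658203, 42.276485443115234), 86.09041595458984) [0.0267 0.0349 0.0405]
all 123 [0.6788 0.0237 0.0345] ((682.1874389648438, 22.751049041748047), (57.1121711730957, 28.598411560058594), 8.364472389221191) [0.0271 0.0349 0.0405]
mk {'n': 206, 'c': array([0.5772, 0.0365]), 'size': (125.8, 23.4), 'ang': 89.8, 'mean': array([0.5762, 0.039 , 0.0274]), 'zmed': array([0.0243, 0.0274, 0.0309])}
```

View pics/w4.png

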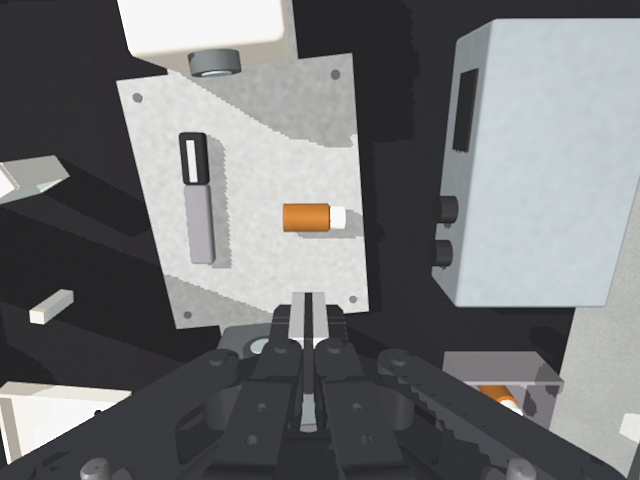

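All three cameras put the closed fingertips about 24 mm above the reported TCP, not 14 mm below, so I'll correct z by +37.5 mm. The vial is lying along x at about (0.684, 0.020) with its cap outward. I turn the tool to close along y and pick it up from there.

Units first: shifts go in units of 20 mm and turns go in units of 0.2 rad. So -0.175 rad is -0.875.

```bash
python3 shift.py '[[[0.06, 0, 0, 0, 0, 0, -0.875], [0.06, 0, 0, 0, 0, 0, -0.875], [0.06, 0, 0, 0, 0, 0, -0.875], [0.06, 0, 0, 0, 0, 0, -0.875], [0.06, 0, 0, 0, 0, 0, -0.875], [0.06, 0, 0, 0, 0, 0, -0.875], [0.06, 0, 0, 0, 0, 0, -0.875], [0.06, 0, 0, 0, 0, 0, -0.875]]]'; python3 shift.py '[[[0.06, 0, 0, 0, 0, 0, -0.85], [0.06, 0.15, -0.325, 2, 0, 0, 0], [0.06, 0, 0, 2.5, 0, 0, 0], [0.06, 0, 0, 0, 0, 0, 0], [0.06, 0, 0, 0, 0, 0, 0]]]'
python3 - <<'E'
from h import *
s=ctrl.observe();x,y,z=s['tcp_pos'];print(s['tcp_pos'],s['tool_rot'],s['grip_width'],s['joint_pos'])
for n in("scene","side"):
    P=cloud(cam(n),ctrl.capture(n)[1]); m=np.all((P>(x-.02,y-.06,z-.03))&(P<(x+.02,y+.06,z+.1)),-1)
    print(n,m.sum(),np.percentile(P[m][:,2]-z,[0,1,3,10,30]),np.percentile(P[m][:,1]-y,[1,99]))
E
```

```text
time: 6.8
tcp_pos: [0.6808, 0.026, 0.1935]
tool_rot: [-3.141, -0.002, 2.975]
ft_force: [0.2, 0.0, 0.5]
grip_width: 0.0601
grip_force: 0.0
time: 7.42
tcp_pos: [0.6789, 0.0195, 0.1061]
tool_rot: [-3.142, 0.001, 3.139]
ft_force: [1.5, 1.0, 1.5]
grip_width: 0.0596
grip_force: 0.0
[0.6789 0.0195 0.1061] [-3.1415  0.0011  3.1388] 0.059587579109664314 [-0.07    0.4568  0.3802  1.4931  0.     -0.0672]
scene 304 [0.0244 0.0268 0.0292 0.0356 0.0486] [-0.0596  0.0578]
side 334 [0.0258 0.0291 0.0309 0.0371 0.0523] [-0.0585  0.0589]
```

```bash
python3 shift.py '[[[0.06, 0, 0, 2.5, 0, 0, 0], [0.06, 0, 0, 2, 0, 0, 0], [0.06, 0, 0, 0.6, 0, 0, 0], [0.06, 0, 0, 0, 0, 0, 0], [0.06, 0, 0, 0, 0, 0, 0]]]'
```

```text
time: 8.15
tcp_pos: [0.681, 0.0193, 0.0064]
tool_rot: [-3.141, 0.006, 3.139]
ft_force: [0.6, -0.3, 0.0]
grip_width: 0.0604
grip_force: 0.0
```

```bash
python3 shift.py '[[[0.06, 0.15, 0, 0.45, 0, 0, 0], [0.06, 0, 0, 0, 0, 0, 0], [0, 0, 0, 0, 0, 0, 0], [0, 0, 0, 0, 0, 0, 0], [0, 0, 0, 0, 0, 0, 0], [0, 0, 0, 0, 0, 0, 0]]]';python3 shift.py '[[[0, 0, 0, -1.5, 0, 0, 0], [0, 0, 0, -2.5, 0, 0, 0], [0, 0, 0, 0, 0, 0, 0]]]'
```

```text
time: 8.9
tcp_pos: [0.6758, 0.0195, -0.0057]
tool_rot: [-3.142, 0.001, 3.139]
ft_force: [0.2, 0.8, -0.6]
grip_width: 0.0239
grip_force: 59.0
time: 9.28
tcp_pos: [0.6795, 0.0192, 0.0803]
tool_rot: [-3.141, 0.011, 3.139]
ft_force: [0.6, 0.1, 0.4]
grip_width: 0.0237
grip_force: 58.9
```

Scaled: 0.045 m is 2.25, 0.035 m is 1.75.

```bash
python3 shift.py '[[[0, 0, 0, -2.5, 0, 0, 0], [0, 1, 0, -1.5, 0, 0, 0], [0, 2.25, 1.75, 0, 0, 0, 0], [0, 2.25, 1.75, 0, 0, 0, 0], [0, 2.25, 1.75, 0, 0, 0, 0], [0, 2.25, 1.75, 0, 0, 0, 0], [0, 2.25, 1.75, 0, 0, 0, 0], [0, 2.25, 1.75, 0, 0, 0, 0]]]';python3 shift.py '[[[0, 1, 1.75, 0, 0, 0, 0], [0, 0, 0, 0, 0, 0, 0], [0, 0, 0, 0, 0, 0, 0]]]'
```

```text
time: 10.28
tcp_pos: [0.3841, 0.2311, 0.153]
tool_rot: [3.142, -0.001, 3.138]
ft_force: [0.1, 0.5, -0.0]
grip_width: 0.024
grip_force: 58.9
time: 10.65
tcp_pos: [0.3661, 0.265, 0.1534]
tool_rot: [-3.141, -0.0, 3.139]
ft_force: [-0.1, -0.6, 0.5]
grip_width: 0.0238
grip_force: 59.0
```

```bash
python3 shift.py '[[[0, 0, 0, 2.75, 0, 0, 0], [0, 0, 0, 2.75, 0, 0, 0], [0, 0, 0, 2, 0, 0, 0], [0, 0, 0, 0, 0, 0, 0], [0, 0, 0, 0.5, 0, 0, 0], [0, 0, 0, 0.45, 0, 0, 0], [0, 0, 0, 0, 0, 0, 0], [0, 0, 0, 0, 0, 0, 0]]]'
```

```text
time: 11.65
tcp_pos: [0.3667, 0.2657, -0.0143]
tool_rot: [3.141, 0.001, 3.139]
ft_force: [0.5, 0.8, -0.2]
grip_width: 0.0237
grip_force: 59.0
```

```bash
python3 shift.py '[[[0, 0, 0, 0.1, 0, 0, 0], [0, 0, 0, 0, 0, 0, 0], [0.03, 0, 0, 0, 0, 0, 0], [0.05, 0, 0, 0, 0, 0, 0], [0.05, 0, 0, 0, 0, 0, 0], [0.05, 0, 0, -1.5, 0, 0, 0], [0.05, 0, 0, -3, 0, 0, 0], [0.05, 0, 0, 0, 0, 0, 0]]]'
python3 - <<'E'
from h import *
s=ctrl.observe();print(s['tcp_pos'],s['tool_rot'])
for n in("wrist","scene","side"):
    p,d=ctrl.capture(n);P=cloud(cam(n,s),d)
    if n=="wrist":cv2.imwrite("pics/w5.png",p[:,:,::-1])
    hsv=cv2.cvtColor(p,cv2.COLOR_RGB2HSV); a=(hsv[...,0]>5)&(hsv[...,0]<22)&(hsv[...,1]>110)
    q=P[a&np.all((P>(.31,.21,.01))&(P<(.44,.33,.06)),-1)]
    if len(q)>8:print(n,"amber",len(q),cv2.minAreaRect((q[:,:2]*1000).astype(np.float32)),np.percentile(q[:,2],[5,50,95]))
    q=P[np.all((P>(.31,.23,.014))&(P<(.425,.33,.05)),-1)]
    if len(q)>8:print("all",len(q),q.mean(0),cv2.minAreaRect((q[:,:2]*1000).astype(np.float32)),np.percentile(q[:,2],[5,50,95]))
E
```

```text
time: 12.65
tcp_pos: [0.3702, 0.2675, 0.0786]
tool_rot: [3.136, 0.01, 3.139]
ft_force: [0.2, 0.9, 0.3]
grip_width: 0.0502
grip_force: 0.0
[0.3702 0.2675 0.0786] [3.1363 0.0101 3.1388]
wrist amber 2595 ((368.46905517578125, 265.5530700683594), (24.473878860473633, 40.468345642089844), 89.1811294555664) [0.019  0.0273 0.0297]
all 3261 [0.3719 0.266  0.0259] ((376.0454406738281, 265.9256286621094), (25.620813369750977, 55.68629837036133), 88.73628997802734) [0.0191 0.0267 0.0296]
scene amber 53 ((371.4019470214844, 259.6025390625), (33.79366683959961, 20.169294357299805), 3.978797674179077) [0.0198 0.0268 0.0318]
all 146 [0.3768 0.2598 0.0239] ((357.9420471191406, 257.7139892578125), (97.91800689697266, 34.58391571044922), 6.719607353210449) [0.016  0.0248 0.0315]
side amber 120 ((365.77740478515625, 271.5558776855469), (17.17054557800293, 39.799312591552734), 85.95590209960938) [0.019  0.0252 0.0301]
all 211 [0.3714 0.271  0.0241] ((373.88311767578125, 269.4760437011719), (55.89662170410156, 24.256301879882812), 1.2581254243850708) [0.015  0.0249 0.0301]
```

View pics/w5.png

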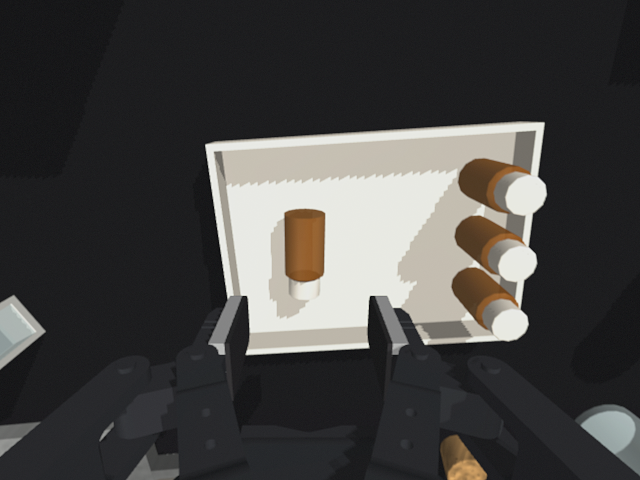

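The vial lies in the tray with its body centre at (0.3685, 0.266) and its cap towards +x, well clear of the three fixed vials. Next I tilt the tool 0.7 rad and regrip, so a 1.57 rad turn stands the vial up.

```bash
cat >> h.py <<'E'
def go(tgt,dr=0):
    s=ctrl.observe();Rm=R.from_euler('xyz',s['tool_rot']).as_matrix();print('tcp',s['tcp_pos'],'tool delta',Rm.T@(np.array(tgt)-s['tcp_pos']),'zt',Rm[:,2],'xt',Rm[:,0],'q',s['joint_pos'])
E
python3 shift.py '[[[0.05, 0, 0, -1, 0, 0.875, 0], [0.05, 0, 0, 0, 0, 0.875, 0], [0.05, 0, 0, 0, 0, 0.875, 0], [0.05, 0, 0, 0, 0, 0.875, 0], [0.05, 0, 0, 0, 0, 0, 0], [0.05, 0, 0, 0, 0, 0, 0]]]'; python3 -c "
from h import *
go((.398,.266,.056));go((.3467,.266,-.0056))"
```

```text
time: 13.55
tcp_pos: [0.3651, 0.2652, 0.0923]
tool_rot: [-3.14, -0.702, 3.138]
ft_force: [0.1, -0.1, 1.1]
grip_width: 0.0499
grip_force: 0.0
tcp [0.3651 0.2652 0.0923] tool delta [-0.0485  0.001   0.0064] zt [-0.6461  0.0012 -0.7633] xt [-0.7632  0.0029  0.6461] q [0.3218 0.5886 0.3254 1.9839 0.207  0.2521]
tcp [0.3651 0.2652 0.0923] tool delta [-0.0492  0.0009  0.0866] zt [-0.6461  0.0012 -0.7633] xt [-0.7632  0.0029  0.6461] q [0.3218 0.5886 0.3254 1.9839 0.207  0.2521]
```

```bash
python3 shift.py '[[[0.05, -2.45, 0.05, 0, 0, 0, 0], [0.05, 0, 0, 0, 0, 0, 0], [0.05, 0, 0, 2.25, 0, 0, 0], [0.05, 0, 0, 1, 0, 0, 0], [0.05, 0, 0, 0, 0, 0, 0], [0.05, 0, 0, 0, 0, 0, 0]]]'; python3 -c "
from h import *
go((.3467,.266,-.0056))"
```

```text
time: 14.3
tcp_pos: [0.3629, 0.2671, 0.0149]
tool_rot: [3.139, -0.694, 3.141]
ft_force: [0.3, 0.4, 0.9]
grip_width: 0.0497
grip_force: 0.0
tcp [0.3629 0.2671 0.0149] tool delta [-0.0007 -0.0011  0.0261] zt [-0.6398  0.003  -0.7686] xt [-0.7686  0.0005  0.6398] q [0.3259 0.6348 0.238  1.841  0.2092 0.2548]
```

Scaled: 0.015 m is 0.75, 0.008 m is 0.4.

```bash
python3 shift.py '[[[0.05, 0, 0, 0.75, 0, 0, 0], [0.05, 0, 0, 0.4, 0, 0, 0], [0.05, 0, 0, 0, 0, 0, 0], [0.05, 0, 0, 0, 0, 0, 0]]]'; python3 -c "
from h import *
go((.3467,.266,-.0056))"
```

```text
time: 14.8
tcp_pos: [0.3476, 0.2666, -0.0055]
tool_rot: [3.141, -0.699, 3.139]
ft_force: [-0.4, 0.5, 0.2]
grip_width: 0.0499
grip_force: 0.0
tcp [ 0.3476  0.2666 -0.0055] tool delta [ 0.0006 -0.0006  0.0007] zt [-0.6434  0.0023 -0.7656] xt [-0.7656  0.002   0.6434] q [0.3328 0.6247 0.1769 1.7936 0.214  0.2608]
```

```bash
python3 shift.py '[[[0, 0, 0, 0, 0, 0, 0], [0, 0, 0, 0, 0, 0, 0], [0, 0, 0, 0, 0, 0, 0], [0, 0, 0, 0, 0, 0, 0], [0, 0.8, 0, -0.95, 0, 0, 0], [0, 1.75, 0, -2.1, 0, 0, 0], [0, 1.75, 0, -2.1, 0, 0, 0], [0, 0, 0, 0, 0, 0, 0]]]'
```

```text
time: 15.8
tcp_pos: [0.3495, 0.2673, 0.1321]
tool_rot: [3.138, -0.692, 3.141]
ft_force: [0.3, -0.5, -1.5]
grip_width: 0.024
grip_force: 58.8
```

Scaled: -0.175 rad is -0.875.

```bash
python3 shift.py '[[[0, 0, 0, 0, 0, -0.875, 0], [0, 0, 0, 0, 0, -0.875, 0], [0, 0, 0, 0, 0, -0.875, 0], [0, 0, 0, 0, 0, -0.875, 0], [0, 0, 0, 0, 0, -0.875, 0], [0, 0, 0, 0, 0, -0.875, 0], [0, 0, 0, 0, 0, -0.875, 0], [0, 0, 0, 0, 0, -0.875, 0]]]'; python3 shift.py '[[[0, 0, 0, 0, 0, -0.85, 0], [0, 0, 0, 0, 0, 0, 0], [0, 0, 0, 0, 0, 0, 0]]]'
python3 - <<'E'
from h import *
go((.37,.266,.03)); s=ctrl.observe()
t=s['tcp_pos']
for n in("scene","side"):
    p,d=ctrl.capture(n);P=cloud(cam(n,s),d)
    if n=="side": cv2.imwrite("pics/s6.png",cv2.resize(p[220:400,240:420,::-1],None,fx=3,fy=3))
    hsv=cv2.cvtColor(p,cv2.COLOR_RGB2HSV); a=(hsv[...,0]>5)&(hsv[...,0]<22)&(hsv[...,1]>110)
    q=P[a&np.all((P>t-(.08,.05,.06))&(P<t+(.05,.05,.1)),-1)]
    print(n,len(q),q.min(0),q.max(0),q.mean(0)) if len(q) else print(n,0)
E
```

```text
time: 16.8
tcp_pos: [0.3472, 0.2661, 0.1274]
tool_rot: [3.141, 0.705, 3.138]
ft_force: [-0.4, -0.2, -0.3]
grip_width: 0.0238
grip_force: 58.9
time: 17.18
tcp_pos: [0.348, 0.267, 0.1293]
tool_rot: [3.139, 0.87, 3.137]
ft_force: [-0.8, 0.6, 0.5]
grip_width: 0.0238
grip_force: 58.9
tcp [0.348  0.267  0.1293] tool delta [ 0.0616 -0.0011  0.0809] zt [ 0.764  -0.0012 -0.6452] xt [-0.6452  0.0029 -0.764 ] q [ 1.0046 -0.8417 -0.9666  0.8811 -0.7016  0.7965]
scene 44 [0.3265 0.2542 0.1295] [0.3404 0.2689 0.1692] [0.3359 0.2608 0.1518]
side 24 [0.3128 0.2667 0.162 ] [0.3357 0.281  0.1734] [0.3229 0.2762 0.1694]
```

View pics/s6.png

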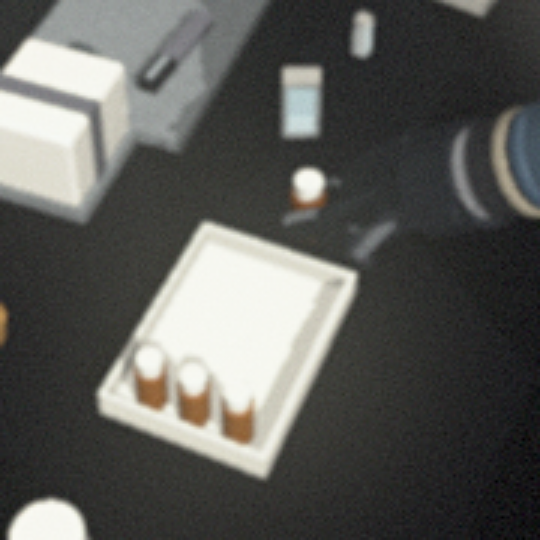

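The vial is upright in the gripper, with its bottom about 0.131 m high. I move it 0.07 m towards +x and then lower it.

Scaled: 0.0382 m is 1.91, 0.0323 m is 1.615.

```bash
python3 shift.py '[[[0, -1.125, 0, 1.34, 0, 0, 0], [0, -1.125, 0, 1.34, 0, 0, 0], [0, 0, 0, 0, 0, 0, 0], [0, 1.91, 0, 1.615, 0, 0, 0], [0, 1.53, 0, 1.29, 0, 0, 0], [0, 0, 0, 0, 0, 0, 0], [0, 0, 0, 0, 0, 0, 0]]]'
python3 - <<'E'
from h import *
go((.418,.267,.0035)); s=ctrl.observe()
t=s['tcp_pos']
for n in("scene","side"):
    p,d=ctrl.capture(n);P=cloud(cam(n,s),d)
    hsv=cv2.cvtColor(p,cv2.COLOR_RGB2HSV); a=(hsv[...,0]>5)&(hsv[...,0]<22)&(hsv[...,1]>110)
    q=P[a&np.all((P>t-(.08,.05,.06))&(P<t+(.05,.05,.1)),-1)]
    print(n,len(q),q.min(0),q.max(0),q.mean(0)) if len(q) else print(n,0)
E
```

```text
time: 18.15
tcp_pos: [0.419, 0.2674, 0.0413]
tool_rot: [3.137, 0.873, 3.135]
ft_force: [0.4, 0.0, -0.0]
grip_width: 0.0238
grip_force: 59.0
tcp [0.419  0.2674 0.0413] tool delta [ 0.0296 -0.0005  0.0235] zt [ 0.7662 -0.001  -0.6426] xt [-0.6426  0.0044 -0.7662] q [ 0.8134 -0.6517 -1.0769  0.4599 -0.5913  0.6017]
scene 3 [0.4037 0.2592 0.0778] [0.4101 0.2611 0.081 ] [0.4065 0.2601 0.0789]
side 18 [0.3832 0.2664 0.0771] [0.4024 0.2817 0.0832] [0.3907 0.2759 0.0806]
```

Scaled: 0.0153 m is 0.765, 0.0129 m is 0.645.

```bash
python3 shift.py '[[[0, 0.765, 0, 0.645, 0, 0, 0], [0, 0.46, 0, 0.385, 0, 0, 0], [0, 0, 0, 0, 0, 0, 0], [0, 0, 0, 0, 0, 0, 0]]]'; python3 -c "
from h import *
go((.418,.267,.0035))"
```

```text
time: 18.75
tcp_pos: [0.4186, 0.2674, 0.0085]
tool_rot: [3.138, 0.873, 3.136]
ft_force: [-0.3, -0.8, -0.5]
grip_width: 0.0241
grip_force: 59.1
tcp [0.4186 0.2674 0.0085] tool delta [ 0.0042 -0.0004  0.0028] zt [ 0.766  -0.0005 -0.6428] xt [-0.6428  0.0038 -0.766 ] q [ 0.8141 -0.5823 -1.1131  0.3546 -0.5912  0.6016]
```

Scaled: 0.003 m is 0.15, 0.0026 m is 0.13.

```bash
python3 shift.py '[[[0, 0.15, 0, 0.13, 0, 0, 0], [0, 0, 0, 0, 0, 0, 0], [0, 0, 0, 0, 0, 0, 0]]]'; python3 shift.py '[[[0, 0.04, 0, 0.03, 0, 0, 0], [0, 0, 0, 0, 0, 0, 0], [0, 0, 0, 0, 0, 0, 0]]]';  python3 shift.py '[[[0, 0.04, 0, 0.03, 0, 0, 0], [0, 0, 0, 0, 0, 0, 0], [0, 0, 0, 0, 0, 0, 0]]]'
```

```text
time: 19.12
tcp_pos: [0.4183, 0.267, 0.0035]
tool_rot: [3.139, 0.872, 3.136]
ft_force: [0.5, 0.9, 2.1]
grip_width: 0.0242
grip_force: 59.2
time: 19.5
tcp_pos: [0.4188, 0.267, 0.0036]
tool_rot: [3.138, 0.874, 3.135]
ft_force: [-2.9, 0.2, 7.1]
grip_width: 0.024
grip_force: 59.8
time: 19.88
tcp_pos: [0.4193, 0.2671, 0.0035]
tool_rot: [3.138, 0.876, 3.134]
ft_force: [-4.0, -1.0, 8.9]
grip_width: 0.0239
grip_force: 60.0
```

```bash
python3 shift.py '[[[0, -0.04, 0, -0.03, 0, 0, 0], [0.024, 0, 0, 0, 0, 0, 0], [0.03, 0, 0, 0, 0, 0, 0], [0.045, 0, 0, 0, 0, 0, 0], [0.045, 0, 0, 0, 0, 0, 0], [0.045, 0, 0, -1.5, 0, 0, 0], [0.045, 0, 0, -2.5, 0, 0, 0], [0.045, 0, 0, -2.5, 0, 0, 0]]]'
python3 - <<'E'
from h import *
go((.418,.267,.0035)); s=ctrl.observe()
for n in("scene","side"):
    p,d=ctrl.capture(n);P=cloud(cam(n,s),d)
    q=P[np.all((P>(.33,.24,.052))&(P<(.43,.31,.07)),-1)]
    print(n,len(q),q.min(0),q.max(0),q.mean(0)) if len(q) else print(n,0)
E
```

```text
time: 20.88
tcp_pos: [0.3168, 0.2653, 0.0847]
tool_rot: [-3.141, 0.869, 3.139]
ft_force: [-0.4, 0.8, -0.0]
grip_width: 0.0452
grip_force: 0.0
tcp [0.3168 0.2653 0.0847] tool delta [-0.0033  0.0021  0.1297] zt [ 0.7638 -0.0034 -0.6455] xt [-0.6455  0.002  -0.7638] q [ 1.103  -0.828  -1.0406  0.8717 -0.7522  0.9112]
scene 36 [0.3883 0.2552 0.0522] [0.4083 0.2758 0.063 ] [0.399  0.2654 0.0573]
side 55 [0.3842 0.2603 0.0524] [0.4038 0.2803 0.061 ] [0.3934 0.2701 0.0573]
```

The vial now stands upright in the tray at (0.397, 0.268). Next I bring the tool back to vertical and turn it for the marker.

Scaled: -0.038 m is -1.9, -0.032 m is -1.6, 0.175 rad is 0.875.

```bash
python3 shift.py '[[[0.045, -1.9, 0, -1.6, 0, 0, 0], [0.045, 0, 0, 0, 0, 0.875, 0], [0.045, 0, 0, 0, 0, 0.875, 0], [0.045, 0, 0, 0, 0, 0.875, 0], [0.045, 0, 0, 0, 0, 0.875, 0], [0.045, 0, 0, 0, 0, 0.85, 0], [0.045, 0, 0, -1.5, 0, 0, 0], [0.045, 0, 0, 0, 0, 0, 0.85]]]';python3 shift.py '[[[0.06, 0, 0, 0, 0, 0, 0.875], [0.06, 0, 0, 0, 0, 0, 0.875], [0.06, 0, 0, 0, 0, 0, 0.875], [0.06, 0, 0, 0, 0, 0, 0.875], [0.06, 0, 0, 0, 0, 0, 0.875], [0.06, 0, 0, 0, 0, 0, 0.875], [0.06, 0, 0, 0, 0, 0, 0.875], [0.06, 0, 0, 0, 0, 0, 0.875]]]'; python3 -c "
from h import *
go((.58,.0343,.15));print(ctrl.observe()['tool_rot'])"
```

```text
time: 21.98
tcp_pos: [0.3207, 0.2665, 0.1642]
tool_rot: [3.141, -0.0, 2.962]
ft_force: [-0.8, 0.1, 0.7]
grip_width: 0.0452
grip_force: 0.0
time: 22.98
tcp_pos: [0.3186, 0.2661, 0.1628]
tool_rot: [-3.14, 0.0, 1.562]
ft_force: [0.7, 0.1, 0.3]
grip_width: 0.0602
grip_force: 0.0
tcp [0.3186 0.2661 0.1628] tool delta [-0.2295  0.2634  0.0124] zt [-0.0016 -0.0003 -1.    ] xt [ 0.0085  1.     -0.0003] q [ 0.5336 -0.2444 -0.2648  1.5519  0.0005  2.1129]
[-3.14    0.0003  1.5623]
```

Scaled: 0.044 m is 2.2, -0.038 m is -1.9.

```bash
python3 shift.py '[[[0.06, -1.9, 2.2, 0, 0, 0, 0], [0.06, -1.9, 2.2, 0, 0, 0, 0], [0.06, -1.9, 2.2, 0, 0, 0, 0], [0.06, -1.9, 2.2, 0, 0, 0, 0], [0.06, -1.9, 2.2, 0, 0, 0, 0], [0.06, -1.9, 2.2, 0, 0, 0, 0], [0.06, 0, 0, 2, 0, 0, 0], [0.06, 0, 0, 0, 0, 0, 0]]]';python3 shift.py '[[[0.06, 0, 0, 2, 0, 0, 0], [0.06, 0, 0, 2, 0, 0, 0], [0.06, 0, 0, 0, 0, 0, 0], [0.06, 0, 0, 0, 0, 0, 0]]]';  python3 -c "
from h import *
go((.58,.0343,-.005))"
```

```text
time: 23.98
tcp_pos: [0.5784, 0.0368, 0.118]
tool_rot: [-3.13, -0.001, 1.567]
ft_force: [-0.9, 0.2, -0.5]
grip_width: 0.06
grip_force: 0.0
time: 24.48
tcp_pos: [0.5827, 0.0382, 0.0466]
tool_rot: [3.139, -0.0, 1.569]
ft_force: [-0.7, -0.2, 0.0]
grip_width: 0.06
grip_force: 0.0
tcp [0.5827 0.0382 0.0466] tool delta [-0.0039 -0.0028  0.0516] zt [ 0.0026  0.     -1.    ] xt [0.0014 1.     0.    ] q [-0.0495  0.2226 -0.0336  1.312   0.0001  1.5227]
```

Scaled: 0.03 m is 1.5, 0.02 m is 1.

```bash
python3 shift.py '[[[0.06, -0.2, -0.1, 1.5, 0, 0, 0], [0.06, 0, 0, 1, 0, 0, 0], [0.06, 0, 0, 0, 0, 0, 0], [0.06, 0, 0, 0, 0, 0, 0], [0, 0, 0, 0, 0, 0, 0], [0, 0, 0, 0, 0, 0, 0], [0, 0, 0, 0, 0, 0, 0], [0, 0, 0, 0, 0, 0, 0]]]';python3 shift.py '[[[0, 0, 0, -1.5, 0, 0, 0], [0, 0, 0, -2.5, 0, 0, 0], [0, 0, 0, -2.5, 0, 0, 0], [0, 0, 0, 0, 0, 0, 0], [0, 0, 0, 0, 0, 0, 0]]]';  python3 -c "
from h import *
go((.378,-.279,.125))"
```

```text
time: 25.48
tcp_pos: [0.5809, 0.0339, -0.004]
tool_rot: [3.139, 0.0, 1.569]
ft_force: [-0.4, 0.3, 5.3]
grip_width: 0.0201
grip_force: 62.6
time: 26.1
tcp_pos: [0.5793, 0.034, 0.1238]
tool_rot: [-3.141, -0.0, 1.569]
ft_force: [-0.1, 0.6, -0.1]
grip_width: 0.0203
grip_force: 61.8
tcp [0.5793 0.034  0.1238] tool delta [-0.3134 -0.2006 -0.001 ] zt [-0.0011  0.0001 -1.    ] xt [0.002  1.     0.0001] q [-0.057   0.1903  0.0835  1.4651 -0.      1.5159]
```

Scaled: -0.0448 m is -2.24, -0.0287 m is -1.435, 0.094 rad is 0.47.

```bash
python3 shift.py '[[[0, -2.24, -1.435, 0, 0, 0, 0], [0, -2.24, -1.435, 0, 0, 0, 0], [0, -2.24, -1.435, 0, 0, 0, 0], [0, -2.24, -1.435, 0, 0, 0, 0], [0, -2.24, -1.435, 0, 0, 0, 0], [0, -2.24, -1.435, 0, 0, 0, 0], [0, -2.24, -1.435, 0, 0, 0, 0], [0, 0, 0, 0, 0, 0, 0.47]]]';python3 shift.py '[[[0, 0, 0, 0, 0, 0, 0], [0, 0, 0, 2.5, 0, 0, 0], [0, 0, 0, 2.5, 0, 0, 0], [0, 0, 0, 0, 0, 0, 0], [0, 0, 0, 0, 0, 0, 0]]]'
python3 -c "
from h import *
go((.378,-.279,-.014));print(ctrl.observe()['tool_rot'])"
```

```text
time: 27.1
tcp_pos: [0.3748, -0.2809, 0.1217]
tool_rot: [-3.137, -0.002, 1.466]
ft_force: [0.7, 0.5, 0.1]
grip_width: 0.0205
grip_force: 61.8
time: 27.72
tcp_pos: [0.3788, -0.2791, 0.0254]
tool_rot: [3.141, 0.0, 1.476]
ft_force: [-0.6, 0.6, 0.9]
grip_width: 0.0202
grip_force: 61.8
tcp [ 0.3788 -0.2791  0.0254] tool delta [ 0.0001 -0.0008  0.0394] zt [ 0.0004 -0.0004 -1.    ] xt [ 0.0942  0.9956 -0.0004] q [-0.7778 -0.0522 -0.3701  1.2523 -0.      0.8873]
[3.1411 0.0004 1.4765]
```

```bash
python3 shift.py '[[[0, 0, 0, 1.25, 0, 0, 0], [0, 0, 0, 0.5, 0, 0, 0], [0, 0, 0, 0, 0, 0, 0], [0, 0, 0, 0.15, 0, 0, 0], [0, 0, 0, 0, 0, 0, 0], [0, 0, 0, 0, 0, 0, 0]]]'; python3 shift.py '[[[0, 0, 0, 0.05, 0, 0, 0], [0, 0, 0, 0, 0, 0, 0], [0, 0, 0, 0, 0, 0, 0]]]'
```

```text
time: 28.48
tcp_pos: [0.3784, -0.2795, -0.013]
tool_rot: [3.141, 0.0, 1.475]
ft_force: [-0.5, 0.7, -0.3]
grip_width: 0.0202
grip_force: 61.8
time: 28.85
tcp_pos: [0.3781, -0.2792, -0.0145]
tool_rot: [-3.142, -0.0, 1.475]
ft_force: [-0.4, 1.2, -0.4]
grip_width: 0.0201
grip_force: 61.8
```

Scaled: -0.06 m is -3, -0.05 m is -2.5.

```bash
python3 shift.py '[[[0.02, 0, 0, 0.05, 0, 0, 0], [0.03, 0, 0, 0, 0, 0, 0], [0.045, 0, 0, 0, 0, 0, 0], [0.045, 0, 0, 0, 0, 0, 0], [0.045, 0, 0, -1.5, 0, 0, 0], [0.045, 0, 0, -2.5, 0, 0, 0], [0.045, 0, 0, -3, 0, 0, 0], [0.045, 0, 0, -3, 0, 0, 0]]]';python3 - <<'E'
from h import *
go((.4325,.0556,.2)); s=ctrl.observe();print(s['time'])
for n in("wrist","scene","side"):
    p,d=ctrl.capture(n);P=cloud(cam(n,s),d)
    if n=="wrist":cv2.imwrite("pics/w7.png",p[:,:,::-1])
    for k,lo,hi in(("mk",(.33,-.37,.0125),(.43,-.2,.024)),("cuv",(.38,0,.064),(.48,.11,.08)),("vial",(.34,.24,.052),(.43,.31,.07))):
        try:print(n,k,rect(P,lo,hi))
        except Exception:print(n,k,"-")
E
```

```text
time: 29.85
tcp_pos: [0.3779, -0.279, 0.1861]
tool_rot: [-3.141, -0.0, 1.475]
ft_force: [1.1, -0.4, 0.1]
grip_width: 0.045
grip_force: 0.0
tcp [ 0.3779 -0.279   0.1861] tool delta [ 0.3383  0.0223 -0.0139] zt [-0.0001  0.0002 -1.    ] xt [0.0958 0.9954 0.0001] q [-0.7789 -0.0999 -0.0932  1.5777  0.      0.8879]
29.85
wrist mk {'n': 3038, 'c': array([ 0.3788, -0.2786]), 'size': (118.7, 21.9), 'ang': 84.4, 'mean': array([ 0.3792, -0.2751,  0.0176]), 'zmed': array([0.0157, 0.0176, 0.0195])}
wrist cuv -
wrist vial -
scene mk {'n': 394, 'c': array([ 0.38  , -0.2791]), 'size': (119.3, 25.4), 'ang': 83.9, 'mean': array([ 0.3809, -0.2809,  0.0169]), 'zmed': array([0.0132, 0.0167, 0.0206])}
scene cuv {'n': 97, 'c': array([0.4334, 0.0543]), 'size': (34.5, 26.1), 'ang': 28.9, 'mean': array([0.4344, 0.0538, 0.0688]), 'zmed': array([0.0653, 0.0689, 0.0728])}
scene vial {'n': 39, 'c': array([0.3991, 0.2667]), 'size': (19.8, 19.5), 'ang': 55.6, 'mean': array([0.3995, 0.2651, 0.057 ]), 'zmed': array([0.0524, 0.0571, 0.0618])}
side mk {'n': 152, 'c': array([ 0.3754, -0.2768]), 'size': (122.1, 23.4), 'ang': 84.1, 'mean': array([ 0.3756, -0.2724,  0.0165]), 'zmed': array([0.0133, 0.0165, 0.0196])}
side cuv {'n': 77, 'c': array([0.4301, 0.0576]), 'size': (31.3, 25.1), 'ang': 28.1, 'mean': array([0.4294, 0.0589, 0.068 ]), 'zmed': array([0.0642, 0.0682, 0.0708])}
side vial {'n': 54, 'c': array([0.3947, 0.2704]), 'size': (20.1, 19.2), 'ang': 76.5, 'mean': array([0.3938, 0.2703, 0.0572]), 'zmed': array([0.0528, 0.0574, 0.0607])}
```

View pics/w7.png

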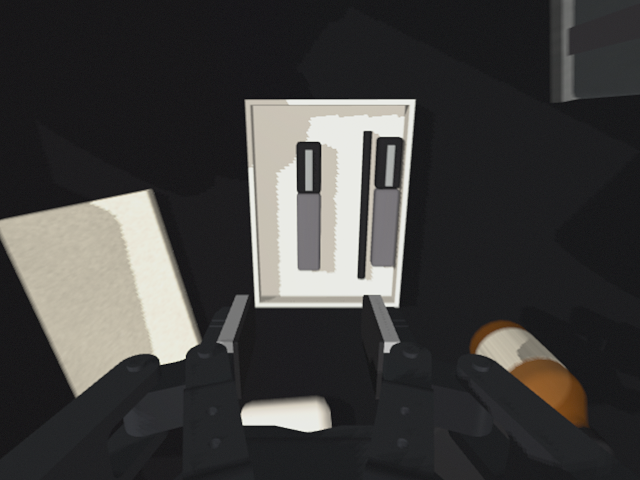

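The marker lies flat in the pen tray at (0.379, -0.279). Now I move above the cuvette with the jaws turned to its x axis.

```bash
python3 shift.py '[[[0.07, 2.815, 0.185, 0, 0, 0, 0], [0.07, 2.815, 0.185, 0, 0, 0, 0], [0.07, 2.815, 0.185, 0, 0, 0, 0], [0.07, 2.815, 0.185, 0, 0, 0, 0], [0.07, 2.815, 0.185, 0, 0, 0, 0], [0.07, 2.815, 0.185, 0, 0, 0, 0], [0.07, 0, 0, 0, 0, 0, -0.75], [0.07, 0, 0, 0, 0, 0, -0.75]]]';python3 shift.py '[[[0.07, 0, 0, 0, 0, 0, -0.75], [0.07, 0, 0, 0, 0, 0, -0.675], [0.07, 0, 0, 0, 0, 0, 0], [0.07, 0, 0, 0, 0, 0, 0]]]';python3 - <<'E'
from h import *
s=ctrl.observe();print(s['time'],s['tcp_pos'],s['tool_rot'])
p,d=ctrl.capture("wrist");P=cloud(cam("wrist",s),d);cv2.imwrite("pics/w8.png",p[:,:,::-1])
print(rect(P,(.38,0,.064),(.48,.11,.08)));print(rect(P,(.38,0,.02),(.48,.11,.08)))
q=P[np.all((P>(.38,0,.064))&(P<(.48,.11,.08)),-1)];print(q.min(0),q.max(0))
# bright lid contour on the plane
for k,lo,hi in(("headL",(.5,.13,.09),(.8,.3,.115)),("bed",(.49,-.085,.008),(.76,.145,.019))):
    try:print(k,rect(P,lo,hi))
    except Exception:print(k,"-")
E
```

```text
time: 31.0
tcp_pos: [0.4316, 0.0561, 0.1826]
tool_rot: [-3.138, -0.001, 1.783]
ft_force: [0.5, 0.3, 0.6]
grip_width: 0.0698
grip_force: 0.0
time: 31.5
tcp_pos: [0.4321, 0.0549, 0.1836]
tool_rot: [-3.14, -0.001, 2.058]
ft_force: [-0.3, -0.1, -0.4]
grip_width: 0.0697
grip_force: 0.0
31.5 [0.4321 0.0549 0.1836] [-3.1401 -0.0008  2.0579]
{'n': 1225, 'c': array([0.4325, 0.056 ]), 'size': (33.9, 21.8), 'ang': 27.7, 'mean': array([0.4323, 0.0564, 0.0696]), 'zmed': array([0.0681, 0.0697, 0.0708])}
{'n': 1679, 'c': array([0.4324, 0.0561]), 'size': (33.9, 22.1), 'ang': 27.7, 'mean': array([0.4311, 0.0586, 0.0622]), 'zmed': array([0.0293, 0.0693, 0.0707])}
[0.4129 0.039  0.064 ] [0.4522 0.0728 0.0721]
headL {'n': 12095, 'c': array([0.5811, 0.178 ]), 'size': (65.4, 136.1), 'ang': 43.2, 'mean': array([0.5861, 0.1825, 0.0986]), 'zmed': array([0.0928, 0.0993, 0.1013])}
bed {'n': 30897, 'c': array([0.6294, 0.0334]), 'size': (202.0, 235.8), 'ang': 6.0, 'mean': array([0.6136, 0.0603, 0.0145]), 'zmed': array([0.0133, 0.0145, 0.0157])}
```

View pics/w8.png

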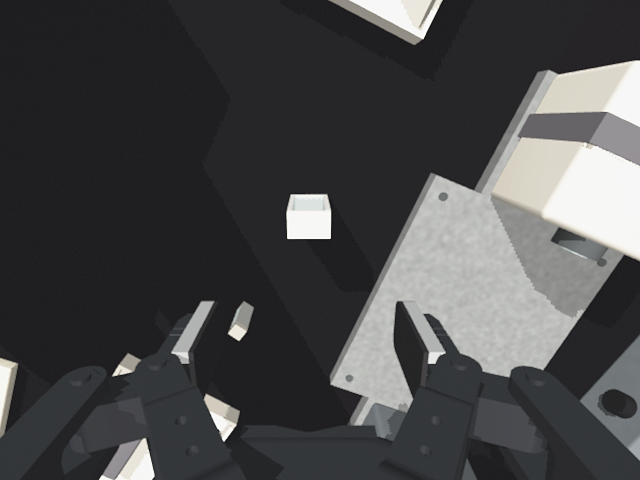

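The cuvette is at (308,215) in the image with its lid square to the jaws, at world (0.4325, 0.056) and top 0.0697. I descend.

Scaled: 0.05 m is 2.5, 0.03 m is 1.5.

```bash
python3 shift.py '[[[0.07, 0.05, 0, 2.5, 0, 0, 0], [0.07, 0, 0, 2.5, 0, 0, 0], [0.07, 0, 0, 0, 0, 0, 0], [0.07, 0, 0, 1.5, 0, 0, 0], [0.07, 0, 0, 0, 0, 0, 0]]]'; python3 -c "
from h import *
go((.4325,.056,-.0005));print(ctrl.observe()['tool_rot'])"
```

```text
time: 32.17
tcp_pos: [0.432, 0.0557, 0.0552]
tool_rot: [-3.141, -0.0, 2.059]
ft_force: [-0.0, 0.0, -0.6]
grip_width: 0.0702
grip_force: 0.0
tcp [0.432  0.0557 0.0552] tool delta [-0.      0.0006  0.0557] zt [-0.0008  0.     -1.    ] xt [-0.4693  0.8831  0.0004] q [-0.0259 -0.1636 -0.4113  1.324  -0.      1.0565]
[-3.1409 -0.0004  2.0593]
```

Scaled: 0.03 m is 1.5, 0.025 m is 1.25, 0.005 rad is 0.025.

```bash
python3 shift.py '[[[0.07, 0, 0.025, 1.5, 0, 0, 0], [0.07, 0, 0, 1.25, 0, 0, 0.025], [0.07, 0, 0, 0, 0, 0, 0], [0.07, 0, 0, 0, 0, 0, 0], [0, 0, 0, 0, 0, 0, 0], [0, 0, 0, 0, 0, 0, 0], [0, 0, 0, 0, 0, 0, 0], [0, 0, 0, 0, 0, 0, 0]]]'; python3 shift.py '[[[0, 0, 0, -1.5, 0, 0, 0], [0, 0, 0, -2.5, 0, 0, 0], [0, 0, 0, -2.5, 0, 0, 0], [0, 0, 0, 0, 0, 0, 0], [0, 0, 0, 0, 0, 0, 0]]]'; python3 -c "
from h import *
go((.629,.028,.13));s=ctrl.observe();print(s['tool_rot'])
P=cloud(cam('wrist',s),ctrl.capture('wrist')[1]);t=s['tcp_pos']
try: print(rect(P,t+(-.025,-.025,.06),t+(.025,.025,.085)))
except Exception as e: print(e)"
```

```text
time: 33.17
tcp_pos: [0.4339, 0.0559, 0.0009]
tool_rot: [3.139, 0.001, 2.055]
ft_force: [-0.5, 1.1, 5.9]
grip_width: 0.0332
grip_force: 60.1
time: 33.8
tcp_pos: [0.432, 0.056, 0.1286]
tool_rot: [-3.14, -0.001, 2.055]
ft_force: [-0.3, -0.9, -1.3]
grip_width: 0.0329
grip_force: 59.8
tcp [0.432  0.056  0.1286] tool delta [-0.1165  0.1613 -0.0017] zt [-0.0014  0.0001 -1.    ] xt [-0.4653  0.8851  0.0007] q [-0.0252 -0.1881 -0.2855  1.4748  0.0001  1.0616]
[-3.1404 -0.0007  2.0548]
{'n': 10702, 'c': array([0.4355, 0.0599]), 'size': (54.3, 27.6), 'ang': 28.3, 'mean': array([0.4327, 0.0615, 0.1974]), 'zmed': array([0.191 , 0.1972, 0.206 ])}
```

```bash
python3 shift.py '[[[0, 0, 0, 0, 0, 0, 0.645], [0, 0, 0, 0, 0, 0, 0.645], [0, 0, 0, 0, 0, 0, 0.645], [0, -0.555, 2.375, 0, 0, 0, 0], [0, -0.555, 2.375, 0, 0, 0, 0], [0, -0.555, 2.375, 0, 0, 0, 0], [0, 0, 0, 0, 0, 0, 0], [0, 0, 0, 0, 0, 0, 0]]]'; python3 -c "
from h import *
go((.629,.028,.046));s=ctrl.observe();print(s['tool_rot'])"
```

```text
time: 34.85
tcp_pos: [0.5757, 0.0368, 0.127]
tool_rot: [-3.136, -0.001, 1.668]
ft_force: [-0.7, 1.0, -0.5]
grip_width: 0.0333
grip_force: 60.3
tcp [0.5757 0.0368 0.127 ] tool delta [-0.014   0.0526  0.0807] zt [-0.0055  0.0004 -1.    ] xt [-0.0968  0.9953  0.0009] q [-0.0525  0.1861  0.0852  1.4754  0.0001  1.4214]
[-3.1362 -0.0009  1.6677]
```

```bash
python3 shift.py '[[[0, -0.7, 2.5, 0, 0, 0, 0], [0, 0, 0, 0, 0, 0, 0], [0, 0, 0, 2, 0, 0, 0], [0, 0, 0, 1.5, 0, 0, 0], [0, 0, 0, 0, 0, 0, 0], [0, 0, 0, 0, 0, 0, 0]]]'
python3 - <<'E'
from h import *
go((.629,.028,.046));s=ctrl.observe();print(s['tool_rot']);t=s['tcp_pos']
for n in("wrist","scene","side"):
    p,d=ctrl.capture(n);P=cloud(cam(n,s),d)
    if n=="side": cv2.imwrite("pics/s9.png",cv2.resize(p[150:320,210:380,::-1],None,fx=3,fy=3))
    for k,lo,hi in(("headL",(.5,.13,.09),(.8,.3,.115)),("headR",(.5,-.3,.09),(.8,-.07,.115)),("bed",(.49,-.085,.008),(.76,.145,.019)),("cuv",t+(-.03,-.03,-.005),t+(.03,.03,.02))):
        try:print(n,k,rect(P,lo,hi))
        except Exception:print(n,k,"-")
E
```

```text
time: 35.6
tcp_pos: [0.6288, 0.0278, 0.0616]
tool_rot: [3.14, 0.0, 1.668]
ft_force: [0.6, -0.9, -0.4]
grip_width: 0.0335
grip_force: 60.5
tcp [0.6288 0.0278 0.0616] tool delta [0.0002 0.0002 0.0156] zt [ 0.0021 -0.0001 -1.    ] xt [-0.0972  0.9953 -0.0003] q [-0.0624  0.3324  0.13    1.3662  0.0001  1.4111]
[3.1395 0.0003 1.6681]
wrist headL {'n': 2118, 'c': array([0.6179, 0.1373]), 'size': (28.2, 7.8), 'ang': 5.3, 'mean': array([0.6178, 0.1369, 0.0943]), 'zmed': array([0.0906, 0.0947, 0.0971])}
wrist headR -
wrist bed {'n': 97203, 'c': array([0.6267, 0.052 ]), 'size': (201.6, 197.7), 'ang': 5.8, 'mean': array([0.6229, 0.0724, 0.0147]), 'zmed': array([0.0136, 0.0147, 0.0158])}
wrist cuv {'n': 1601, 'c': array([0.6283, 0.0383]), 'size': (34.0, 2.5), 'ang': 5.1, 'mean': array([0.6284, 0.0383, 0.0711]), 'zmed': array([0.0614, 0.071 , 0.0806])}
scene headL {'n': 1113, 'c': array([0.6152, 0.1944]), 'size': (99.6, 125.8), 'ang': 9.6, 'mean': array([0.6202, 0.199 , 0.0986]), 'zmed': array([0.0935, 0.0988, 0.1027])}
scene headR {'n': 1968, 'c': array([ 0.6482, -0.1411]), 'size': (103.2, 124.
[... 418 characters left out ...]
, 0.0701, 0.0801])}
side headL {'n': 1172, 'c': array([0.6102, 0.1961]), 'size': (103.3, 126.5), 'ang': 7.6, 'mean': array([0.6055, 0.2069, 0.0983]), 'zmed': array([0.0935, 0.0986, 0.1017])}
side headR {'n': 586, 'c': array([ 0.6448, -0.1441]), 'size': (101.2, 113.4), 'ang': 5.7, 'mean': array([ 0.6374, -0.1438,  0.0981]), 'zmed': array([0.0935, 0.0983, 0.1014])}
side bed {'n': 2317, 'c': array([0.6268, 0.0327]), 'size': (203.6, 237.6), 'ang': 5.9, 'mean': array([0.6056, 0.024 , 0.0134]), 'zmed': array([0.0101, 0.0135, 0.0166])}
side cuv {'n': 74, 'c': array([0.6227, 0.0361]), 'size': (39.4, 23.2), 'ang': 37.3, 'mean': array([0.6245, 0.0365, 0.07  ]), 'zmed': array([0.061 , 0.0697, 0.0804])}
```

View pics/s9.png

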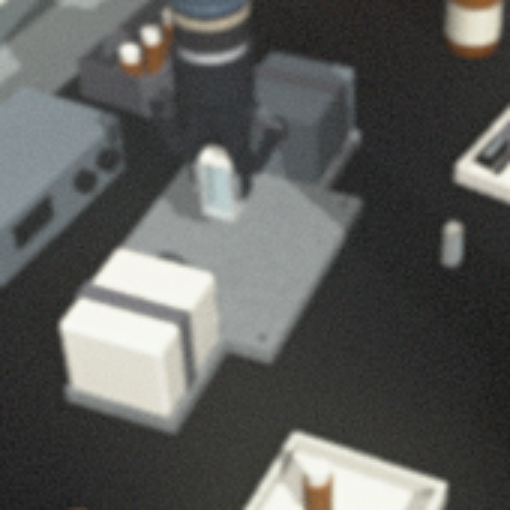

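```bash
python3 shift.py '[[[0, 0, 0, 0.775, 0, 0, 0], [0, 0, 0, 0, 0, 0, 0], [0, 0, 0, 0, 0, 0, 0], [0, 0, 0, 0, 0, 0, 0], [0, 0, 0, 0, 0, 0, 0]]]'
python3 - <<'E'
from h import *
go((.629,.028,.046));s=ctrl.observe();t=s['tcp_pos'];print(s['tool_rot'],s['grip_force'])
p,d=ctrl.capture("wrist");P=cloud(cam("wrist",s),d)
q=P[np.all((P>t+(-.013,.004,-.05))&(P<t+(.013,.02,.06)),-1)];print("cuvette z",np.percentile(q[:,2],[0,1,50,99,100]))
for n in("scene","side"):
    P=cloud(cam(n),ctrl.capture(n)[1])
    q=P[np.all((P>t+(-.02,-.02,-.028))&(P<t+(.02,.02,.06)),-1)];print(n,"z",np.percentile(q[:,2],[0,1,50,99,100]))
    for k,lo,hi in(("mk",(.33,-.37,.0125),(.43,-.2,.024)),("vial",(.34,.24,.052),(.43,.31,.07))):
        try:print(n,k,rect(P,lo,hi))
        except Exception:print(n,k,"-")
E
```

```text
time: 36.38
tcp_pos: [0.629, 0.0276, 0.0443]
tool_rot: [3.141, 0.0, 1.668]
ft_force: [-0.0, 0.6, -1.9]
grip_width: 0.0337
grip_force: 60.5
tcp [0.629  0.0276 0.0443] tool delta [ 0.0004  0.     -0.0017] zt [ 0.0005 -0.     -1.    ] xt [-0.0968  0.9953 -0.0001] q [-0.0627  0.3427  0.1081  1.3358 -0.      1.4111]
[3.1411 0.0001 1.6678] 60.46746611595154
cuvette z [0.0128 0.0137 0.074  0.1038 0.1043]
scene z [0.0164 0.0165 0.0699 0.103  0.1035]
scene mk {'n': 387, 'c': array([ 0.38  , -0.2791]), 'size': (119.5, 25.5), 'ang': 83.6, 'mean': array([ 0.3808, -0.2808,  0.0169]), 'zmed': array([0.0134, 0.0168, 0.0207])}
scene vial -
side z [0.0164 0.0165 0.0726 0.1032 0.1038]
side mk {'n': 150, 'c': array([ 0.3757, -0.2762]), 'size': (122.5, 21.7), 'ang': 84.9, 'mean': array([ 0.3756, -0.274 ,  0.0161]), 'zmed': array([0.0128, 0.0159, 0.0196])}
side vial {'n': 54, 'c': array([0.3941, 0.2689]), 'size': (19.5, 19.9), 'ang': 28.3, 'mean': array([0.3935, 0.2702, 0.0574]), 'zmed': array([0.0534, 0.0573, 0.0605])}
```

Run:
```python
from h import *
s=ctrl.observe();t=s['tcp_pos']
Rz=R.from_euler('z',-.097).as_matrix()
p,d=ctrl.capture("wrist");Q=(cloud(cam("wrist",s),d)-t)@Rz.T
m=(abs(Q[...,0])<.015)&(abs(Q[...,1]-.0105)<.0035);z=np.sort(Q[m][:,2]+t[2]);z=z[z>.02];print("front face z",z[[0,5,20]],z[[-20,-1]],"y",np.median(Q[m][:,1]))
h=np.histogram(z,bins=np.arange(.02,.14,.005));print(h[0])
m=(abs(Q[...,0])<.014)&(Q[...,1]<.009)&(Q[...,1]>-.009)&(Q[...,2]>.04);z=Q[m][:,2]+t[2];print("lid top",len(z),np.percentile(z,[5,50,95]) if len(z) else '')
```

```text
front face z [0.0419 0.0426 0.0432] [0.1529 0.1538] y 0.010413160855504519
[   0    0    0    0  117  372  307  321  368  382  418  473  527  577
  651  712  801  665 1757    1    0    0    0]
lid top 4477 [0.1121 0.1129 0.1138]
```

The cuvette runs from about 0.0428 to 0.1129 m, so its middle is at 0.078. I raise it 2 mm, let it settle and hand in.

```bash
python3 shift.py '[[[0, 0, 0, -0.1, 0, 0, 0], [0, 0, 0, 0, 0, 0, 0], [0, 0, 0, 0, 0, 0, 0], [0, 0, 0, 0, 0, 0, 0], [0, 0, 0, 0, 0, 0, 0]]]'; python3 -c "
from h import *
print(ctrl.finish_job())"
```

```text
time: 37.2
tcp_pos: [0.6287, 0.0276, 0.046]
tool_rot: [-3.141, -0.0, 1.668]
ft_force: [0.8, 0.3, -0.6]
grip_width: 0.0339
grip_force: 60.5
the job is handed in; nothing more can be done
None
```

I handed the job in at 37.2 s with the vial upright in the vial tray (after a failed first grip tipped it onto the bed and I stood it back up), the marker flat in the pen tray, and the cuvette held by its frosted faces upright on the beam; no verdict was returned.

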